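# Gauge the juice groove of a planed carving board

### The arm

A 7-joint arm with a two-finger parallel gripper is mounted at the origin on the work surface. World frame = base frame: x ahead of the robot, y to its left, z up, the work surface at z = 0. Lengths are in mm, angles in rad, forces in N, time in s.
With the tool pointing down it reaches from about 425 to 1025 mm from the base axis. Payload 9.4 kg.
Tool frame: the origin (TCP) lies at the very end of the fingers, on their centre line; the grasp point (between the pads) lies 19 mm behind it (bot.pinch_z is the z of the grasp point in the tool frame, in mm); z points along the fingers, y is the line along which they close (so a half turn about z gives the same grasp; the last joint's range is limited). The gripper opens to 93 mm and grips with 3 to 60 N. Pads are 15 mm wide; open, the fingers measure 128 mm over their backs; the gripper's body (75 mm by 188 mm) begins 65 mm behind the grasp point.
Start: joints at [1.264, 0.599, -0.003, 1.599, 0.002, 0.943, -0.08], TCP at [165.132, -705.943, 218.618] pointing down, gripper open.
Joint ranges: [-2.57, 2.57], [-0.35, 1.97], [-1.29, 1.29], [0.11, 2.56], [-1.05, 4.19], [0.11, 1.86], [-2.63, 2.63]. Speed limits (rad/s): [2.22, 2.22, 3.01, 3.01, 3.14, 3.14, 3.14].

### API

Orientations are given as a unit quaternion [x, y, z, w].
In Python, from station import state, eyes, bot gives the robot as it stands.
- The arm moves only by the tool servo_tool, never from a script. Its argument "commands" is a list that holds one entry, the list of rows, each a list of 7 numbers: the turn, a rotation vector about the tool's x, y, z in degrees, then the shift along the tool's x, y, z in mm, then the opening in per cent of the stroke, from 0 (shut) to 100 (fully open). In form: [[[wx, wy, wz, x, y, z, hand], ...]]. A call has 1 to 8 rows; each row shifts and turns the commanded pose from where the row before left it, along the tool's axes as they then stand; what a row does not reach is not made up. A row lasts 1/10 s, in which the tool goes at most 50 mm and 8.59 degrees, less where a joint would pass 70% of its speed; a pose out of reach is approached as far as the arm can. A call with a gripper value outside its range is refused whole. The fingers move at their own pace and stop on an object; "grip_force" is the grip in N (left out, the last holds). Time passes only in rows, so rows that do not move let the fingers close. It gives the time, the measured TCP pose, the force, the opening and the grip force at its end, in the units of the state.
- state(): the state, without advancing time (a new reading comes with each control period).
- eyes.camera(name): name is "scene" or "top"; returns (picture, depth): 420x560x3 uint8, red, green, blue; 420x560 float32, mm along the optical axis (not along the pixel's ray), 0 where there is no reading.
- eyes.camera_params(name): a dict with "K" (3x3 intrinsics, pixels), "distortion" ([k1, k2, p1, p2, k3] as OpenCV has them; the pictures are not rectified), "R" (3x3) and "t" (3): a world point X has camera coordinates R X + t. Camera axes: x right, y down, z forward; pixel columns grow to the right and rows downward; lengths in mm; the calibration is good to about 2 mm. A picture is of the moment at which its call begins. camera_params takes no time and is no camera call.
- bot.hand_in(): hands the job in; it is judged then, once.
The state is a dict: "time_s": time; "q": joint angles; "qvel": joint speeds; "effort": joint torques, N m; "tool_pos": TCP position; "eef_rot": TCP orientation; "wrist_force": force on the tool from outside, world axes, zero at the start; "ft_torque": the same for the moment, N m; "finger_gap": finger opening in mm; "finger_force": force on a finger pad.
Only numpy, scipy, OpenCV 4.12 (cv2) and the standard library are available. Lean on these libraries where they do the work, as an engineer would, in place of code of your own. Each camera call takes 0.05 s, during which the arm holds its last target. There are 200 camera calls.

### The job

The carving board is back from being planed and trimmed: take the sprung depth gauge out of its blue block, feel for the juice groove with the probe, and press the gauge gently down over it until its base sits flat on the board. Then stand it back in its block with the red pointer still showing the depth. Never squash the probe in against anything but the bottom of the groove (it would give a false reading), do not lean on the board, and leave the other things alone.

Things in the scene. Friction and masses are not known exactly. Their poses are not given: they have to be found in the camera images.
- board: fixed cream plastic carving board, 220 (its x) x 320 (its y) mm; origin at the centre of its underside, x away from the robot at yaw 0, z up. Planing has left it 23 to 33 mm thick. A square-edged juice groove, 8 mm wide, brown at the bottom, runs round it parallel to the edges, 4 to 9 mm deep. The poses do not tell thickness or depth
- groove_near (a point): 28 mm above the board's underside (board axes), in the middle of where the groove's near run (parallel to the board's y, 260 mm long) should lie, 74.5 mm from the board's middle. The edges were trimmed unevenly: the true centre line lies up to 10 mm from here along the board's x, either way, and the true top up to 5 mm higher or lower. The poses do not tell this
- gauge_mid (a point): middle of the loose depth gauge (0.3 kg), on its axis, 35 mm above the underside. It stands upright: a steel base bar 64 (its x) x 24 (its y) x 8 mm, on it a black body 28 (x) x 24 (y) x 62 mm, top 70 mm above the underside. Grip the body by its two plain sides (y faces, 24 mm apart); the x faces carry the scale and the red pointer. x along the base bar, z up
- gauge_foot (a point): centre of the flat underside of the gauge's base (same axes as gauge_mid)
- probe_tip (a point): lower end of the probe, a steel pin 5 mm in diameter with a round end, on the gauge's axis; it stands out 15 mm below the base when free and is sprung
- probe (a joint): how far the probe is pushed up into the gauge, m: 0 free (15 mm out), 0.015 level with the base. The spring needs 1.5 N to start and 0.35 N more per mm. With the base flat on the board it reads 15 mm minus the groove's depth (6 to 11 mm, 3.6 to 5.4 N)
- pointer (a joint): height of the red drag pointer on the scale, m: 0 at the bottom at the start. The probe pushes it up, and friction (1 N, added to the spring's) holds it at the farthest push when the probe springs back out: depth gauged = 15 mm minus this
- stand: fixed blue block 90 (x) x 60 (y) x 35 mm high in which the gauge stands, its base flat on the top and the probe in the hole; origin at the centre of the underside, z up
- stand_hole0 (a point): mouth of the block's hole, at the centre of its top face (35 mm up); 16 mm in diameter, 30 mm deep
- bowl: loose bystander: small steel bowl, 110 mm across, 50 mm high; origin at the centre of its underside
- sanitizer: loose bystander: clear bottle with a red cap, 64 mm across, 170 mm high; origin at the centre of its underside
- brush: loose bystander: green-handled brush lying beyond the board
- pointer_mark (a point): middle of the red pointer, on the gauge's axis; 57 mm above the tip of the probe whenever the probe is carrying it
Mind the look-alikes: they are no part of the job. There is more than one size of the stand; the job needs the middle-sized.

How it is judged (in metres and radians):
On the way:
1. the gauge's base bar (gauge_c0) rests flat on the board's top (within 1.2 mm, 2 degrees), probe tip over 2.5 mm down in the groove, pointer within 1.5 mm of the probe's reading, held 0.4 s (contact force between gauge_c0 and board above 0.5 N and z of gauge_foot in the frame of board_top between -0.0015 and 0.0012 m and angle between gauge_foot's own z axis and vertical below 0.035 rad and z of probe_tip in the frame of board_top between -0.0105 and -0.0025 m and z of pointer_mark in the frame of probe_tip between 0.0558 and 0.0588 m and value of joint pointer above 0.0045 m), for 0.4 s.
At the end, for the whole second after the job is handed in: the gauge stands at rest in its block, base on the block's top within 2 mm and the axis within 7 mm of the hole's, upright within 3 degrees, probe out again, and the red pointer stays at the groove's reading (4.5 to 12.5 mm up) (horizontal distance between gauge_foot and stand_hole0 below 0.007 m and z of gauge_foot in the frame of stand between 0.033 and 0.037 m and angle between gauge_foot's own z axis and vertical below 0.05 rad and linear speed of gauge below 0.02 m/s and value of joint probe below 0.0015 m and value of joint pointer between 0.0045 and 0.0125 m); the robot touches nothing.
It fails at once if the gauge is pressed on the board with more than 30 N (contact force between gauge and board above 30 N).
It fails at once if the probe is pushed in more than 5 mm when its tip is not in the groove (false reading) (value of joint probe above 0.005 m and (z of probe_tip in the frame of board_top above -0.0015 m or z of probe_tip in the frame of board_top below -0.012 m)).
It fails at once if the robot pushes the red pointer itself (contact force between pointer and the fingers above 0.5 N).
It fails at once if the robot leans on the board with more than 10 N (contact force between any of the fingers, the arm and board above 10 N).
It fails at once if a bystander is moved more than 25 mm (distance of any of bowl, sanitizer, brush from where it was at the start of the episode above 0.025 m).
It also fails if it takes over 64 s, if anything falls off the work surface, if the arm or the gripper's body presses on something with over 40 N, if the wrist force passes 120 N, or if a joint passes its speed limit or range.

## Working session

There is one attempt and no reset: what is moved stays moved. The work goes in short steps, Python scripts to look and compute and a tool call to move; the robot and the scene stay as the last step left them, time stands still between calls to the robot, and variables do not carry over. Pictures are saved under pics/ and viewed, at most 10 in all, crops included, and the job is handed in when it is done.

Besides the shell and the picture viewer there is one more tool, called after ">>>" in YAML: its name, and indented under it one key for each argument. servo_tool: Moves the arm, as the interface text tells. Its arguments: {"type":"object","properties":{"commands":{"type":"array"},"grip_force":{"type":"number"}},"required":["commands"]}

```bash
mkdir -p pics; ls
python3 - <<'E'
from station import state, eyes, bot
import cv2,numpy as np
for n in ("scene","top"):
    p,d=eyes.camera(n); cv2.imwrite(f"pics/{n}0.png",p[:,:,::-1]); np.savez(f"{n}0.npz",p=p,d=d)
    c=eyes.camera_params(n); print(n,c["K"],c["distortion"],c["R"],c["t"])
s=state(); print(s)
E
```

```text
pics
scene [[462.19731095   0.         288.56766843]
 [  0.         462.19731095 213.13997474]
 [  0.           0.           1.        ]] [0.03797334 0.         0.         0.         0.        ] [[ 0.84003778  0.54231392 -0.01523617]
 [ 0.36475357 -0.58534248 -0.72410566]
 [-0.40161096  0.60271867 -0.68952074]] [-469.89574217 -135.32301726 1414.85339806]
top [[492.34593285   0.         278.2321133 ]
 [  0.         492.34593285 214.66687616]
 [  0.           0.           1.        ]] [-0.04804265  0.          0.          0.          0.        ] [[ 0.01082316 -0.99994029 -0.00150547]
 [-0.99812013 -0.0107126  -0.06034441]
 [ 0.06032468  0.00215575 -0.99817648]] [  32.74160222  555.44826647 1518.82593123]
{'time_s': 0.1, 'q': array([ 1.26432823,  0.60003711, -0.00253422,  1.60005239,  0.00180987,
        0.94287164, -0.07979382]), 'qvel': array([ 0.00094633, -0.00098059,  0.00237793,  0.00035373, -0.00062889,
        0.00051008, -0.00143837]), 'effort': array([ 6.24264503e-03, -7.66555667e+01,  1.50253527e+00, -2.52940214e+01,
       -5.23520156e-02,  1.36263945e-02,  3.88147976e-05]), 'tool_pos': array([ 165.00062948, -705.53315312,  217.85134181]), 'eef_rot': array([ 9.93404244e-01,  1.14662731e-01, -1.47953461e-04, -6.67096168e-04]), 'wrist_force': array([ 0.6048633 , -0.52469314, -0.37268113]), 'ft_torque': array([ 0.01456139,  0.02058535, -0.02614451]), 'finger_force': 0.0, 'finger_gap': 92.92516676199136}
```

View pics/scene0.png

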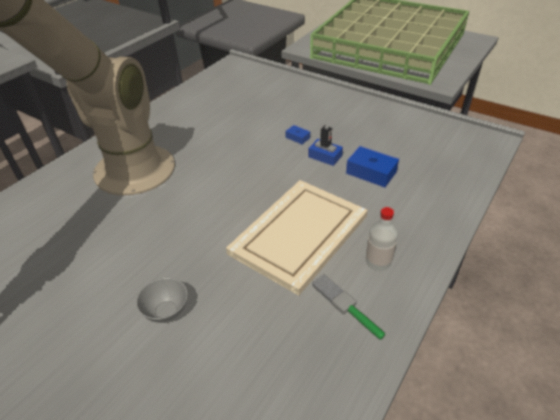

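View pics/top0.png

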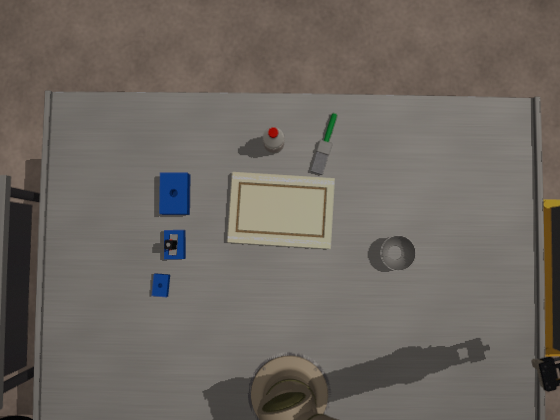

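The scene picture shows three blue blocks: small at (297,134), middle with the gauge at (326,150), large at (373,166). In the top picture they are small (160,285), middle with gauge (174,245) and large (174,193). The board is at (281,211) top, with the bottle, brush and bowl clear of it. I choose the middle one and check it in a close crop.

```bash
cat > h.py <<'E'
import numpy as np, cv2
from station import state, eyes, bot
def ray(n,uv,z):
    c=eyes.camera_params(n); uv=np.array(uv,float).reshape(-1,1,2)
    u=cv2.undistortPoints(uv,np.array(c["K"]),np.array(c["distortion"])).reshape(-1,2)
    R=np.array(c["R"]);t=np.array(c["t"]); C=-R.T@t
    d=np.c_[u,np.ones(len(u))]@R
    return C+d*((z-C[2])/d[:,2])[:,None]
def cloud(n,d):
    v,u=np.mgrid[:420,:560]; uv=np.c_[u.ravel(),v.ravel()].astype(float)
    c=eyes.camera_params(n)
    w=cv2.undistortPoints(uv.reshape(-1,1,2),np.array(c["K"]),np.array(c["distortion"])).reshape(-1,2)
    X=np.c_[w,np.ones(len(w))]*d.reshape(-1,1)
    return ((X-np.array(c["t"]))@np.array(c["R"])).reshape(420,560,3)
E
python3 - <<'E'
from h import *
a=[]
for n,(x,y) in (("scene",(326,148)),("top",(174,245))):
    z=np.load(n+"0.npz");p,d=z["p"],z["d"]
    a.append(cv2.resize(p[y-28:y+28,x-28:x+28],(400,400),interpolation=cv2.INTER_CUBIC))
    P=cloud(n,d); h=cv2.cvtColor(p,cv2.COLOR_RGB2HSV)
    blue=cv2.inRange(h,(105,120,50),(128,255,255))
    k,l,s,c=cv2.connectedComponentsWithStats(blue)
    for i in range(1,k):
        if s[i,4]>40:
            q=P[l==i]; print(n,c[i].round(1),s[i,4],np.percentile(q,[2,50,98],axis=0).round(0).tolist())
            if n=="top":
                r=cv2.minAreaRect(np.argwhere(l==i)[:,::-1].astype(np.float32)); print(r, ray(n,[r[0]],35).round(1))
    w=P[y-28:y+28,x-28:x+28]; m=w[...,2]>72-8
    q=w[m];print("gauge top",len(q),q.mean(0).round(1), q.min(0).round(), q.max(0).round())
    # board
    b=(h[...,0]>15)&(h[...,0]<35)&(h[...,1]>30)&(h[...,2]>120)&(abs(P[...,2]-28)<25)
    k,l,s,c=cv2.connectedComponentsWithStats(b.astype(np.uint8)); i=1+s[1:,4].argmax()
    pts=np.argwhere(l==i)[:,::-1].astype(np.float32)
    print("board z",np.median(P[l==i][:,2]),len(pts))
    W=ray(n,pts,28)[:,:2].astype(np.float32); r=cv2.minAreaRect(W); print(n,"board",r)
cv2.imwrite("pics/crop1.png",np.hstack(a)[:,:,::-1])
E
```

```text
scene [297.4 133.9] 254 [[305.0, 374.0, 7.0], [340.0, 390.0, 23.0], [370.0, 421.0, 28.0]]
scene [324.9 153.9] 377 [[422.0, 327.0, 8.0], [475.0, 334.0, 28.0], [507.0, 385.0, 35.0]]
scene [371.9 165.7] 1321 [[560.0, 316.0, 6.0], [625.0, 337.0, 46.0], [682.0, 401.0, 50.0]]
gauge top 184 [493.9 298.4 131.4] [ 446. -677.   64.] [1012.  374.  870.]
board z 22.554261845655144 8323
scene board ((578.7573852539062, 19.698013305664062), (330.98492431640625, 228.3926544189453), 86.9195327758789)
top [174.1 193.6] 1271 [[554.0, 319.0, 8.0], [616.0, 360.0, 49.0], [677.0, 404.0, 56.0]]
((174.0, 193.5), (41.0, 30.0), 90.0) [[616.2 362.3  35. ]]
top [175.3 244. ] 394 [[417.0, 330.0, 17.0], [460.0, 347.0, 34.0], [503.0, 390.0, 42.0]]
((174.0, 244.5), (29.0, 20.0), 90.0) [[458.5 358.6  35. ]]
top [160.4 284.8] 370 [[300.0, 378.0, 1.0], [333.0, 400.0, 25.0], [367.0, 426.0, 33.0]]
((160.37625122070312, 284.7376403808594), (16.418113708496094, 22.686847686767578), 5.710593223571777) [[334.7 397.9  35. ]]
gauge top 118 [459.6 322.2 258.7] [445.  35.  64.] [ 475.  373. 1550.]
board z 24.23147507764395 3845
top board ((571.2988891601562, 30.14830780029297), (261.5346984863281, 143.39573669433594), 87.03773498535156)
```

View pics/crop1.png

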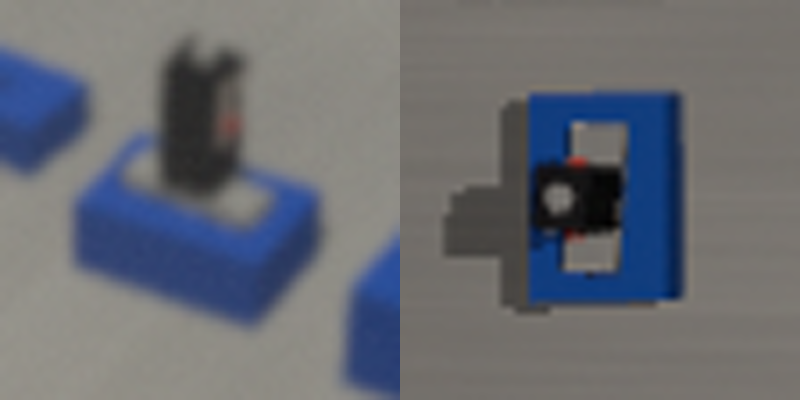

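The crop shows the middle block with the upright gauge: the steel bar is at top pixel (173.3,244.6), turned about -3°, and the red pointer is on the x faces. The board mask caught the area inside the groove, so I'll measure the bar, groove and edges next.

Run:
```python
from h import *
z=np.load("top0.npz");p=z["p"];h=cv2.cvtColor(p,cv2.COLOR_RGB2HSV);P=cloud("top",z["d"])
print("table z",[P[v,u,2].round(1) for v,u in((260,230),(260,320),(200,220),(200,345),(280,175))])
# block top face & bar, sub-pixel by upsampling
x0,y0,S=146,217,8
c=cv2.resize(p[y0:y0+56,x0:x0+56],None,fx=S,fy=S,interpolation=cv2.INTER_CUBIC)
hc=cv2.cvtColor(c,cv2.COLOR_RGB2HSV)
def px(m): 
    k,l,s,_=cv2.connectedComponentsWithStats(m); i=1+s[1:,4].argmax(); q=np.argwhere(l==i)[:,::-1]
    return (q+.5)/S-.5+[x0,y0]
b=cv2.inRange(hc,(100,150,110),(130,255,255))
W=ray("top",px(b),35)[:,:2].astype(np.float32); print("block face",cv2.minAreaRect(W))
bar=cv2.inRange(hc,(0,0,135),(179,70,255)); bar[:110]=0;
m=np.zeros_like(bar); m[100:330,170:270]=bar[100:330,170:270]
k,l,s,cc=cv2.connectedComponentsWithStats(m)
q=np.concatenate([(np.argwhere(l==i)[:,::-1]+.5)/S-.5+[x0,y0] for i in range(1,k) if s[i,4]>400])
for i in range(1,k): 
    if s[i,4]>400: print(s[i],ray("top",[(cc[i]+.5)/S-.5+[x0,y0]],43).round(1))
print("bar",cv2.minAreaRect(ray("top",q,43)[:,:2].astype(np.float32)))
# board
brd=(P[...,2]>12)&(P[...,2]<45); brd[:, :205]=0; brd[:160]=0; brd[265:]=0; brd[:,350:]=0
print("boardz",np.median(P[185:240,245:320,2]), "rim",np.median(P[240:245,240:320,2]))
cr=p.copy(); mm=cv2.inRange(h,(10,20,150),(40,255,255)); mm[:160]=0;mm[265:]=0;mm[:,:205]=0;mm[:,350:]=0
mm=cv2.morphologyEx(mm,cv2.MORPH_CLOSE,np.ones((9,9)))
r=cv2.minAreaRect(ray("top",np.argwhere(mm>0)[:,::-1],28)[:,:2].astype(np.float32));print("outer",r)
# near groove: per column darkest row, subpixel
g=cv2.cvtColor(p,cv2.COLOR_RGB2GRAY).astype(float); L=[]
for u in range(250,316,3):
    col=g[225:246,u]; w=np.clip(np.median(col)+0-col-15,0,None)
    i=w[4:17].argmax()+4; s=slice(i-2,i+3); L.append((u,225+(np.arange(21)[s]*w[s]).sum()/w[s].sum()))
G=ray("top",L,22); f=np.polyfit(G[:,1],G[:,0],1); print("near groove x=",f,(G[:,0]-np.polyval(f,G[:,1])).std(), "at y=20,30",np.polyval(f,[20,30]))
```

```text
table z [np.float64(4.9), np.float64(0.6), np.float64(-1.9), np.float64(-1.4), np.float64(-7.4)]
block face ((459.4665832519531, 361.09173583984375), (88.48625183105469, 58.87132263183594), 1.3737857341766357)Traceback (most recent call last):
  File "<stdin>", line 16, in <module>
ValueError: need at least one array to concatenate
```

Run:
```python
from h import *
z=np.load("top0.npz");p=z["p"];h=cv2.cvtColor(p,cv2.COLOR_RGB2HSV);P=cloud("top",z["d"])
x0,y0,S=146,217,8
c=cv2.resize(p[y0:y0+56,x0:x0+56],None,fx=S,fy=S,interpolation=cv2.INTER_CUBIC)
hc=cv2.cvtColor(c,cv2.COLOR_RGB2HSV); print(hc[160,220],hc[285,215])
bar=((hc[...,1]<90)&(hc[...,2]>85)).astype(np.uint8); m=np.zeros_like(bar); m[120:320,180:262]=bar[120:320,180:262]
k,l,s,cc=cv2.connectedComponentsWithStats(m); Q=[]
for i in range(1,k):
    if s[i,4]>600: Q.append((np.argwhere(l==i)[:,::-1]+.5)/S-.5+[x0,y0]); print(s[i],ray("top",[(cc[i]+.5)/S-.5+[x0,y0]],43).round(1))
if Q: print("bar",cv2.minAreaRect(ray("top",np.concatenate(Q),43)[:,:2].astype(np.float32)))
print("boardz",np.median(P[185:240,245:320,2]))
mm=cv2.inRange(h,(10,20,150),(40,255,255)); mm[:160]=0;mm[265:]=0;mm[:,:205]=0;mm[:,350:]=0
mm=cv2.morphologyEx(mm,cv2.MORPH_CLOSE,np.ones((9,9)))
print("outer",cv2.minAreaRect(ray("top",np.argwhere(mm>0)[:,::-1],28)[:,:2].astype(np.float32)))
g=cv2.cvtColor(p,cv2.COLOR_RGB2GRAY).astype(float); L=[]
for u in range(250,316,3):
    col=g[225:246,u]; w=np.clip(np.median(col)-col-15,0,None)
    i=w[3:18].argmax()+3; s=slice(i-2,i+3); L.append((u,225+(np.arange(21)[s]*w[s]).sum()/w[s].sum()))
G=ray("top",L,22); f=np.polyfit(G[:,1],G[:,0],1); print("near groove",f,(G[:,0]-np.polyval(f,G[:,1])).std(),np.polyval(f,[20,30]))
```

```text
[ 19  18 115] [ 13  16 115]
[ 188  136   67   49 2650] [[483.1 359.2  43. ]]
[ 182  257   66   49 2466] [[435.5 360.9  43. ]]
bar ((459.35906982421875, 360.6070251464844), (25.161623001098633, 64.3586654663086), 87.486083984375)
boardz 23.9853869731845
outer ((570.4676513671875, 30.364486694335938), (317.8253479003906, 218.64768981933594), 86.95482635498047)
near groove [5.31029829e-02 4.95611931e+02] 0.25888808009526326 [496.67399036 497.20502019]
```

>>> servo_tool:
  commands:
    - [[0,0,7.8,0,0,0,100],[0,0,7.8,0,0,0,100],[0,0,0,18.2,-38.6,0,100],[0,0,0,18.2,-38.6,0,100],[0,0,0,18.2,-38.6,0,100],[0,0,0,18.2,-38.6,0,100],[0,0,0,18.2,-38.6,0,100],[0,0,0,18.2,-38.6,0,100]]
  grip_force: 30

```text
time_s: 0.9
tool_pos: [284.5, -477.4, 218.4]
eef_rot: [1.0, -0.021, -0.0, -0.0]
wrist_force: [-0.1, -0.5, -0.2]
finger_gap: 92.9
finger_force: 0.0
```

>>> servo_tool:
  commands:
    - [[0,0,0,18.2,-38.6,0,100],[0,0,0,18.2,-38.6,0,100],[0,0,0,18.2,-38.6,0,100],[0,0,0,18.2,-38.6,0,100],[0,0,0,18.2,-38.6,0,100],[0,0,0,18.2,-38.6,0,100],[0,0,0,18.2,-38.6,0,100],[0,0,0,18.2,-38.6,0,100]]

```text
time_s: 1.7
tool_pos: [443.0, -175.2, 218.6]
eef_rot: [1.0, -0.021, -0.0, 0.0]
wrist_force: [0.3, 0.3, 0.3]
finger_gap: 92.9
finger_force: 0.0
```

>>> servo_tool:
  commands:
    - [[0,0,0,18.2,-38.6,0,100],[0,0,0,18.2,-38.6,0,100],[0,0,0,0,0,0,100],[0,0,0,0,0,0,100]]

```text
time_s: 2.1
tool_pos: [482.3, -100.4, 218.3]
eef_rot: [1.0, -0.02, -0.0, -0.0]
wrist_force: [-1.1, -0.8, -0.5]
finger_gap: 93.0
finger_force: 0.0
```

```bash
cat >> h.py <<'E'
from scipy.spatial.transform import Rotation as Ro
def to(target,yaw=None):
    s=state(); R=Ro.from_quat(s["eef_rot"]); d=R.inv().apply(np.array(target)-s["tool_pos"])
    x=R.as_matrix()[:,0]; cur=np.degrees(np.arctan2(x[1],x[0]))
    tz=R.as_matrix()[:,2]
    print("t",s["time_s"],"pos",s["tool_pos"].round(2),"yaw",cur.round(2),"tilt",tz[:2].round(4),"F",s["wrist_force"].round(2),"gap",round(s["finger_gap"],2),"tool shift",d.round(2))
    return d
E
python3 -c "
from h import *
to([459.4,360.4,150])"
```

```text
t 2.1 pos [ 482.3  -100.39  218.31] yaw -2.28 tilt [-0.0008  0.    ] F [-1.08 -0.8  -0.52] gap 93.03 tool shift [ -41.17 -459.51   68.34]
```

>>> servo_tool:
  commands:
    - [[0,0,0,-4.1,-46,6.8,100],[0,0,0,-4.1,-46,6.8,100],[0,0,0,-4.1,-46,6.8,100],[0,0,0,-4.1,-46,6.8,100],[0,0,0,-4.1,-46,6.8,100],[0,0,0,-4.1,-46,6.8,100],[0,0,0,-4.1,-46,6.8,100],[0,0,0,-4.1,-46,6.8,100]]

```text
time_s: 2.9
tool_pos: [465.4, 267.5, 163.9]
eef_rot: [1.0, -0.023, 0.0, 0.0]
wrist_force: [0.6, -0.6, 0.1]
finger_gap: 93.1
finger_force: 0.0
```

>>> servo_tool:
  commands:
    - [[0,0,0,-4.1,-46,6.8,100],[0,0,0,-4.1,-46,6.8,100],[0,0,0,0,0,0,100],[0,0,0,0,0,0,100]]

```text
time_s: 3.3
tool_pos: [461.0, 359.1, 149.9]
eef_rot: [1.0, -0.021, -0.0, 0.001]
wrist_force: [0.0, -0.8, -0.3]
finger_gap: 92.9
finger_force: 0.0
```

```bash
python3 -c "
from h import *
to([459.4,360.4,66])
p,d=eyes.camera('scene'); cv2.imwrite('pics/s1.png',cv2.resize(p[80:220,240:440],None,fx=3,fy=3,interpolation=cv2.INTER_CUBIC)[:,:,::-1])"
```

```text
t 3.3 pos [460.97 359.15 149.95] yaw -2.42 tilt [-0.0008 -0.0015] F [ 0.03 -0.83 -0.26] gap 92.9 tool shift [-1.56 -1.31 83.95]
```

View pics/s1.png

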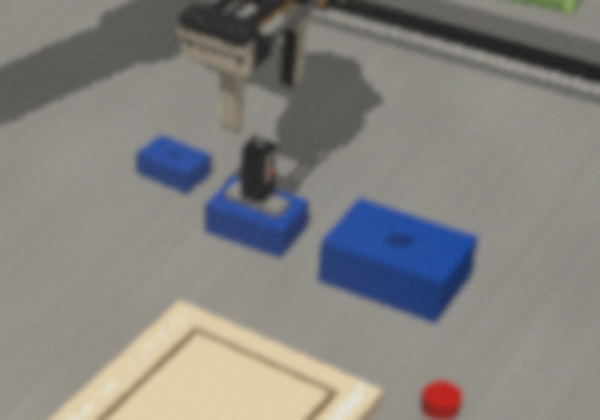

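The fingers, at crop (232,110) and (290,60), straddle the gauge at (259,170). I'll descend and close.

>>> servo_tool:
  commands:
    - [[0,0,0,-0.8,-0.7,30,100],[0,0,0,-0.8,-0.6,30,100],[0,0,0,0,0,18,100],[0,0,0,0,0,6,100],[0,0,0,0,0,0,60],[0,0,0,0,0,0,40],[0,0,0,0,0,0,30],[0,0,0,0,0,0,15]]
  grip_force: 30

```text
time_s: 4.15
tool_pos: [459.8, 361.6, 67.6]
eef_rot: [1.0, -0.021, 0.001, -0.001]
wrist_force: [-0.3, -0.0, -0.5]
finger_gap: 65.8
finger_force: 0.0
```

>>> servo_tool:
  commands:
    - [[0,0,0,0,0,0,15],[0,0,0,0,0,0,15],[0,0,0,0,0,0,15],[0,0,0,0,0,0,15],[0,0,0,0,0,0,15]]

```text
time_s: 4.65
tool_pos: [459.3, 361.6, 66.6]
eef_rot: [1.0, -0.021, 0.0, -0.0]
wrist_force: [0.5, 1.5, 1.0]
finger_gap: 25.4
finger_force: 0.8
```

```bash
python3 -c "
from h import *
to([459.4,360.4,66]);print(state()['finger_force'])"
```

```text
t 4.65 pos [459.3  361.55  66.59] yaw -2.43 tilt [0.     0.0001] F [0.5  1.51 0.97] gap 25.38 tool shift [0.15 1.15 0.59]
0.7507901452481747
```

>>> servo_tool:
  commands:
    - [[0,0,0,0,0,0,5],[0,0,0,0,0,0,5],[0,0,0,0,0,0,5],[0,0,0,0,0,0,5],[0,0,0,0,0,0,5]]

```text
time_s: 5.15
tool_pos: [459.3, 361.7, 66.6]
eef_rot: [1.0, -0.021, 0.0, -0.0]
wrist_force: [-0.1, 1.5, 0.3]
finger_gap: 23.7
finger_force: 30.0
```

```bash
python3 -c "
from h import *
to([459.4,360.4,66]);print(state()['finger_force'])"
```

```text
t 5.15 pos [459.32 361.66  66.62] yaw -2.43 tilt [0.0001 0.0003] F [-0.07  1.5   0.28] gap 23.72 tool shift [0.13 1.26 0.62]
29.99900221824646
```

>>> servo_tool:
  commands:
    - [[0,0,0,0,0,-8,5],[0,0,0,0,0,-25,5],[0,0,0,0,0,-30,5],[0,0,0,0,0,0,5],[0,0,0,0,0,0,5]]

```text
time_s: 5.65
tool_pos: [459.3, 361.1, 130.0]
eef_rot: [1.0, -0.021, 0.0, -0.0]
wrist_force: [-0.4, -0.3, -3.9]
finger_gap: 23.8
finger_force: 30.0
```

```bash
python3 -c "
from h import *
to([497.2,30,130])
p,d=eyes.camera('scene'); cv2.imwrite('pics/s2.png',cv2.resize(p[60:200,240:440],None,fx=3,fy=3,interpolation=cv2.INTER_CUBIC)[:,:,::-1])"
```

```text
t 5.65 pos [459.33 361.13 130.04] yaw -2.45 tilt [0.0006 0.0003] F [-0.39 -0.28 -3.91] gap 23.81 tool shift [ 5.1980e+01  3.2921e+02 -4.0000e-02]
```

View pics/s2.png

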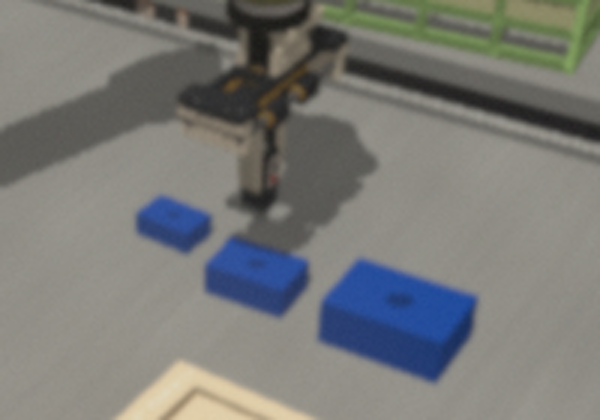

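The gauge hangs in the fingers at crop (258,195), clear of the middle block, whose hole shows at (257,264). I'll carry it to the groove.

>>> servo_tool:
  commands:
    - [[0,0,0,6.5,41.1,0,5],[0,0,0,6.5,41.1,0,5],[0,0,0,6.5,41.1,0,5],[0,0,0,6.5,41.1,0,5],[0,0,0,6.5,41.1,0,5],[0,0,0,6.5,41.1,0,5],[0,0,0,6.5,41.1,0,5],[0,0,0,6.5,41.1,0,5]]

```text
time_s: 6.5
tool_pos: [496.4, 28.9, 128.4]
eef_rot: [1.0, -0.021, -0.001, 0.0]
wrist_force: [0.3, 0.3, -4.2]
finger_gap: 23.9
finger_force: 30.0
```

>>> servo_tool:
  commands:
    - [[0,0,0,0,0,20,5],[0,0,0,0,0,20,5],[0,0,0,0,0,0,5],[0,0,0,0,0,0,5],[0,0,0,0,0,0,5]]

```text
time_s: 7.0
tool_pos: [497.3, 31.1, 89.9]
eef_rot: [1.0, -0.021, -0.0, -0.0]
wrist_force: [-0.0, 0.3, -2.7]
finger_gap: 24.0
finger_force: 30.0
```

```bash
python3 -c "
from h import *
to([497.2,30,82])
p,d=eyes.camera('scene'); cv2.imwrite('pics/s3.png',cv2.resize(p[160:300,210:410],None,fx=4,fy=4,interpolation=cv2.INTER_CUBIC)[:,:,::-1])"
```

```text
t 7.0 pos [497.33  31.11  89.89] yaw -2.39 tilt [-0.0001  0.    ] F [-0.02  0.32 -2.69] gap 24.03 tool shift [-0.09  1.12  7.89]
```

View pics/s3.png

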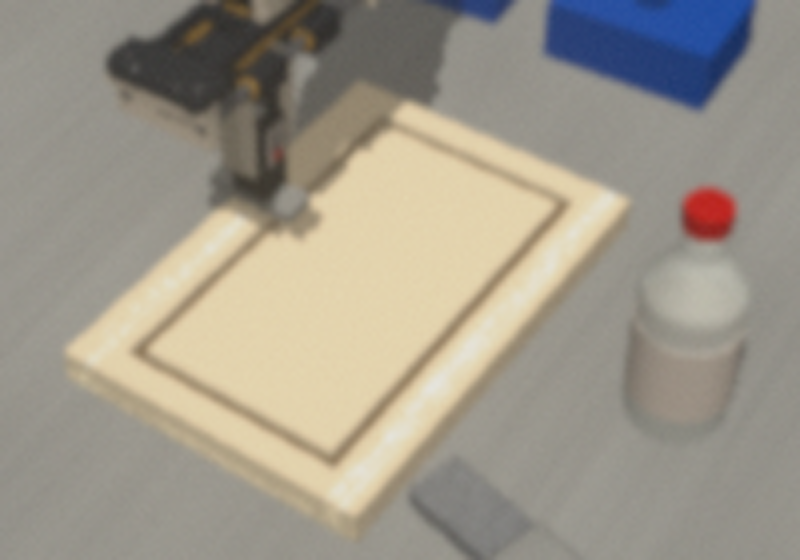

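The gauge is over the near groove run, with the base bar's end at crop (290,200) and the groove brown line passing under it. First I'll touch the top 10 mm nearer the robot to learn its height.

>>> servo_tool:
  commands:
    - [[0,0,0,-10,0,4,5],[0,0,0,0,0,4,5],[0,0,0,0,0,2,5],[0,0,0,0,0,0,5],[0,0,0,0,0,0,5],[0,0,0,0,0,0,5]]

```text
time_s: 7.65
tool_pos: [487.5, 31.2, 79.7]
eef_rot: [1.0, -0.021, 0.0, -0.0]
wrist_force: [-0.4, 0.3, -3.1]
finger_gap: 23.9
finger_force: 30.0
```

>>> servo_tool:
  commands:
    - [[0,0,0,0,0,1,5],[0,0,0,0,0,1,5],[0,0,0,0,0,0,5],[0,0,0,0,0,0,5]]

```text
time_s: 8.05
tool_pos: [487.3, 31.1, 77.5]
eef_rot: [1.0, -0.021, -0.0, 0.0]
wrist_force: [0.5, -0.3, -3.0]
finger_gap: 23.9
finger_force: 30.0
```

>>> servo_tool:
  commands:
    - [[0,0,0,0,0,1,5],[0,0,0,0,0,0.5,5],[0,0,0,0,0,0,5],[0,0,0,0,0,0,5]]

```text
time_s: 8.45
tool_pos: [487.3, 31.1, 76.1]
eef_rot: [1.0, -0.021, -0.0, 0.0]
wrist_force: [-0.0, 0.0, -2.8]
finger_gap: 23.5
finger_force: 30.0
```

>>> servo_tool:
  commands:
    - [[0,0,0,0,0,1,5],[0,0,0,0,0,0,5],[0,0,0,0,0,0,5]]

```text
time_s: 8.75
tool_pos: [487.3, 31.1, 75.1]
eef_rot: [1.0, -0.021, -0.0, 0.0]
wrist_force: [0.5, -0.3, -3.9]
finger_gap: 23.7
finger_force: 30.0
```

>>> servo_tool:
  commands:
    - [[0,0,0,0,0,1,5],[0,0,0,0,0,0,5],[0,0,0,0,0,0,5]]

```text
time_s: 9.05
tool_pos: [487.3, 31.1, 74.1]
eef_rot: [1.0, -0.021, -0.0, 0.0]
wrist_force: [-0.3, 0.2, -2.7]
finger_gap: 24.0
finger_force: 30.0
```

>>> servo_tool:
  commands:
    - [[0,0,0,0,0,1,5],[0,0,0,0,0,0,5],[0,0,0,0,0,0,5]]

```text
time_s: 9.35
tool_pos: [487.3, 31.1, 73.1]
eef_rot: [1.0, -0.021, -0.0, 0.0]
wrist_force: [0.3, 0.5, -3.3]
finger_gap: 24.0
finger_force: 30.0
```

>>> servo_tool:
  commands:
    - [[0,0,0,0,0,1,5],[0,0,0,0,0,0,5],[0,0,0,0,0,0,5]]

```text
time_s: 9.65
tool_pos: [487.3, 31.2, 72.0]
eef_rot: [1.0, -0.021, -0.0, 0.0]
wrist_force: [-0.3, 0.1, -3.3]
finger_gap: 24.3
finger_force: 30.0
```

>>> servo_tool:
  commands:
    - [[0,0,0,0,0,1,5],[0,0,0,0,0,0,5],[0,0,0,0,0,0,5]]

```text
time_s: 9.95
tool_pos: [487.4, 31.1, 71.1]
eef_rot: [1.0, -0.021, 0.0, 0.0]
wrist_force: [0.5, 0.0, -2.4]
finger_gap: 24.1
finger_force: 30.0
```

>>> servo_tool:
  commands:
    - [[0,0,0,0,0,1,5],[0,0,0,0,0,0,5],[0,0,0,0,0,0,5]]

```text
time_s: 10.25
tool_pos: [487.4, 31.2, 70.2]
eef_rot: [1.0, -0.021, 0.0, 0.0]
wrist_force: [-0.4, 0.2, -0.2]
finger_gap: 24.2
finger_force: 30.0
```

Contact comes at TCP z about 71, so the top is at about 24 mm. I'll lift, move 10 mm to the groove and feel.

>>> servo_tool:
  commands:
    - [[0,0,0,0,0,-3,5],[0,0,0,5,0,0,5],[0,0,0,5,0,0,5],[0,0,0,0,0,2,5],[0,0,0,0,0,1,5],[0,0,0,0,0,0,5],[0,0,0,0,0,0,5]]

```text
time_s: 10.95
tool_pos: [497.0, 30.7, 69.9]
eef_rot: [1.0, -0.021, -0.0, 0.0]
wrist_force: [0.3, 0.0, -3.5]
finger_gap: 23.8
finger_force: 30.0
```

>>> servo_tool:
  commands:
    - [[0,0,0,0,0,1,5],[0,0,0,0,0,0,5],[0,0,0,0,0,0,5]]

```text
time_s: 11.25
tool_pos: [497.2, 30.8, 69.1]
eef_rot: [1.0, -0.021, -0.0, -0.0]
wrist_force: [0.9, -0.0, -3.0]
finger_gap: 23.6
finger_force: 30.0
```

No force 2 mm below the top, so the probe is in the groove. I'll go 1 mm deeper and feel for the walls.

>>> servo_tool:
  commands:
    - [[0,0,0,0,0,1,5],[0,0,0,1,0,0,5],[0,0,0,0,0,0,5],[0,0,0,0,0,0,5]]

```text
time_s: 11.65
tool_pos: [498.3, 30.7, 68.1]
eef_rot: [1.0, -0.021, -0.0, 0.0]
wrist_force: [-1.3, 0.1, -2.9]
finger_gap: 23.9
finger_force: 30.0
```

>>> servo_tool:
  commands:
    - [[0,0,0,-1,0,0,5],[0,0,0,-1,0,0,5],[0,0,0,0,0,0,5],[0,0,0,0,0,0,5]]

```text
time_s: 12.05
tool_pos: [496.2, 30.8, 68.1]
eef_rot: [1.0, -0.021, -0.0, 0.0]
wrist_force: [-0.1, 0.7, -3.3]
finger_gap: 23.9
finger_force: 30.0
```

Wall near 498.2, so the centre is about 496.6. Pressing down now.

>>> servo_tool:
  commands:
    - [[0,0,0,0.4,0,1,5],[0,0,0,0,0,2,5],[0,0,0,0,0,2,5],[0,0,0,0,0,2,5],[0,0,0,0,0,2,5],[0,0,0,0,0,1,5],[0,0,0,0,0,0,5],[0,0,0,0,0,0,5]]

```text
time_s: 12.85
tool_pos: [496.8, 30.8, 58.2]
eef_rot: [1.0, -0.021, 0.0, -0.0]
wrist_force: [0.7, 0.7, 0.8]
finger_gap: 23.9
finger_force: 30.0
```

>>> servo_tool:
  commands:
    - [[0,0,0,0,0,0.8,5],[0,0,0,0,0,0,5],[0,0,0,0,0,0,5]]

```text
time_s: 13.15
tool_pos: [496.8, 30.8, 57.3]
eef_rot: [1.0, -0.021, 0.0, -0.0]
wrist_force: [0.6, 0.6, 1.2]
finger_gap: 23.5
finger_force: 30.0
```

>>> servo_tool:
  commands:
    - [[0,0,0,0,0,0.6,5],[0,0,0,0,0,0,5],[0,0,0,0,0,0,5]]

```text
time_s: 13.45
tool_pos: [496.8, 30.8, 56.7]
eef_rot: [1.0, -0.021, 0.0, -0.0]
wrist_force: [0.8, 0.6, 1.7]
finger_gap: 23.6
finger_force: 30.0
```

>>> servo_tool:
  commands:
    - [[0,0,0,0,0,0.5,5],[0,0,0,0,0,0,5],[0,0,0,0,0,0,5]]

```text
time_s: 13.75
tool_pos: [496.8, 30.8, 56.2]
eef_rot: [1.0, -0.021, 0.0, -0.0]
wrist_force: [1.0, 0.5, 1.7]
finger_gap: 23.5
finger_force: 30.0
```

>>> servo_tool:
  commands:
    - [[0,0,0,0,0,0.5,5],[0,0,0,0,0,0,5],[0,0,0,0,0,0,5]]

```text
time_s: 14.05
tool_pos: [496.8, 30.8, 56.1]
eef_rot: [1.0, -0.021, 0.0, -0.0]
wrist_force: [-0.6, 0.6, 9.3]
finger_gap: 24.0
finger_force: 30.0
```

>>> servo_tool:
  commands:
    - [[0,0,0,0,0,0.5,5],[0,0,0,0,0,0,5],[0,0,0,0,0,0,5]]

```text
time_s: 14.35
tool_pos: [496.8, 30.7, 56.1]
eef_rot: [1.0, -0.021, 0.0, 0.0]
wrist_force: [-1.6, -1.2, 17.0]
finger_gap: 23.9
finger_force: 30.0
```

The base bottomed at TCP 56.1, with about 20 N in total. I'll ease off a little and hold.

>>> servo_tool:
  commands:
    - [[0,0,0,0,0,-0.3,5],[0,0,0,0,0,0,5],[0,0,0,0,0,0,5],[0,0,0,0,0,0,5],[0,0,0,0,0,0,5],[0,0,0,0,0,0,5],[0,0,0,0,0,0,5],[0,0,0,0,0,0,5]]

```text
time_s: 15.15
tool_pos: [496.8, 30.8, 56.1]
eef_rot: [1.0, -0.021, 0.0, -0.0]
wrist_force: [-1.6, 0.6, 13.0]
finger_gap: 23.9
finger_force: 30.0
```

```bash
python3 -c "
from h import *
to([459.3,361.7,66])
p,d=eyes.camera('scene'); cv2.imwrite('pics/s4.png',cv2.resize(p[170:230,240:320],None,fx=8,fy=8,interpolation=cv2.INTER_CUBIC)[:,:,::-1])"
```

```text
t 15.15 pos [496.81  30.76  56.09] yaw -2.43 tilt [0.0006 0.    ] F [-1.56  0.63 12.97] gap 23.86 tool shift [ -51.52 -329.05   -9.93]
```

View pics/s4.png

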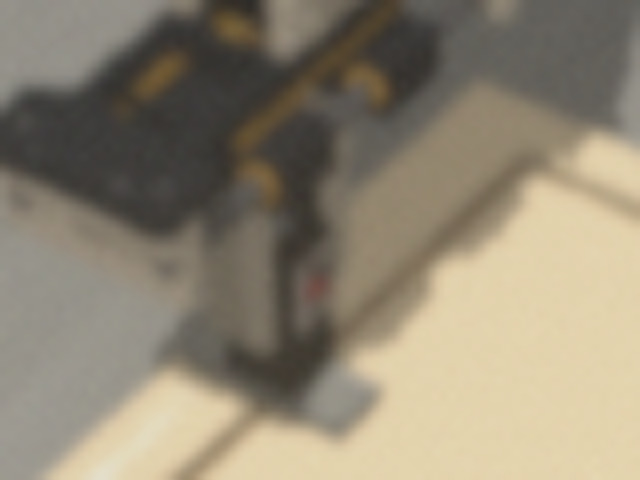

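The bar lies flat on the board at crop (340,400), and the red pointer has risen to (315,285). I'll lift straight out and return to the block.

>>> servo_tool:
  commands:
    - [[0,0,0,0,0,-5,5],[0,0,0,0,0,-15,5],[0,0,0,0,0,-25,5],[0,0,0,0,0,-25,5],[0,0,0,0,0,0,5],[0,0,0,0,0,0,5]]

```text
time_s: 15.8
tool_pos: [496.3, 30.6, 125.4]
eef_rot: [1.0, -0.021, -0.0, -0.0]
wrist_force: [-0.5, 0.4, -2.9]
finger_gap: 24.3
finger_force: 30.0
```

>>> servo_tool:
  commands:
    - [[0,0,0,-6.45,-41.1,0,5],[0,0,0,-6.45,-41.1,0,5],[0,0,0,-6.45,-41.1,0,5],[0,0,0,-6.45,-41.1,0,5],[0,0,0,-6.45,-41.1,0,5],[0,0,0,-6.45,-41.1,0,5],[0,0,0,-6.45,-41.1,0,5],[0,0,0,-6.45,-41.1,0,5]]

```text
time_s: 16.6
tool_pos: [457.8, 362.4, 123.6]
eef_rot: [1.0, -0.021, -0.001, 0.001]
wrist_force: [0.5, -0.8, -2.3]
finger_gap: 24.1
finger_force: 30.0
```

>>> servo_tool:
  commands:
    - [[0,0,0,0,0,20,5],[0,0,0,0,0,10,5],[0,0,0,0,0,0,5],[0,0,0,0,0,0,5],[0,0,0,0,0,0,5]]

```text
time_s: 17.1
tool_pos: [459.7, 360.4, 95.8]
eef_rot: [1.0, -0.022, 0.0, 0.0]
wrist_force: [-0.4, -0.0, -3.3]
finger_gap: 24.0
finger_force: 30.0
```

```bash
python3 -c "
from h import *
to([459.3,361.5,67.5])
p,d=eyes.camera('scene'); cv2.imwrite('pics/s5.png',cv2.resize(p[110:180,280:380],None,fx=7,fy=7,interpolation=cv2.INTER_CUBIC)[:,:,::-1])"
```

```text
t 17.1 pos [459.66 360.45  95.79] yaw -2.53 tilt [ 0.0002 -0.0003] F [-0.38 -0.03 -3.3 ] gap 23.99 tool shift [-0.41 -1.04 28.29]
```

View pics/s5.png

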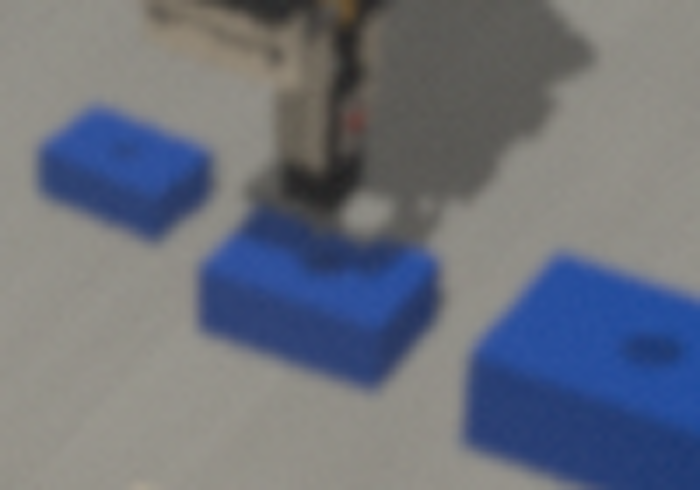

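The gauge hangs over the middle block's hole, at crop (320,258). I'll lower it with the small correction.

>>> servo_tool:
  commands:
    - [[0,0,0,-0.4,-1,0,5],[0,0,0,0,0,8,5],[0,0,0,0,0,8,5],[0,0,0,0,0,6,5],[0,0,0,0,0,4,5],[0,0,0,0,0,1,5],[0,0,0,0,0,0,5],[0,0,0,0,0,0,5]]

```text
time_s: 17.95
tool_pos: [458.8, 362.6, 68.6]
eef_rot: [1.0, -0.021, 0.0, -0.0]
wrist_force: [-0.6, 0.4, -3.5]
finger_gap: 23.8
finger_force: 30.0
```

>>> servo_tool:
  commands:
    - [[0,0,0,0,0,1,5],[0,0,0,0,0,0.5,5],[0,0,0,0,0,0,5],[0,0,0,0,0,0,5]]

```text
time_s: 18.35
tool_pos: [458.7, 362.5, 67.1]
eef_rot: [1.0, -0.021, 0.0, -0.0]
wrist_force: [-0.3, -0.1, -3.3]
finger_gap: 24.1
finger_force: 30.0
```

>>> servo_tool:
  commands:
    - [[0,0,0,0,0,0.5,5],[0,0,0,0,0,0,5],[0,0,0,0,0,0,5]]

```text
time_s: 18.65
tool_pos: [458.8, 362.5, 66.6]
eef_rot: [1.0, -0.021, 0.0, -0.0]
wrist_force: [-0.4, -0.5, -0.8]
finger_gap: 23.7
finger_force: 30.0
```

Seated. I'll release and rise.

>>> servo_tool:
  commands:
    - [[0,0,0,0,0,0.1,5],[0,0,0,0,0,0,30],[0,0,0,0,0,0,60],[0,0,0,0,0,0,100],[0,0,0,0,0,0,100],[0,0,0,0,0,0,100],[0,0,0,0,0,0,100],[0,0,0,0,0,0,100]]

```text
time_s: 19.45
tool_pos: [458.7, 362.5, 66.4]
eef_rot: [1.0, -0.021, -0.0, 0.0]
wrist_force: [0.4, 0.1, -0.1]
finger_gap: 71.2
finger_force: 0.0
```

>>> servo_tool:
  commands:
    - [[0,0,0,0,0,0,100],[0,0,0,0,0,-10,100],[0,0,0,0,0,-25,100],[0,0,0,0,0,-40,100],[0,0,0,0,0,-45,100],[0,0,0,0,0,-30,100],[0,0,0,0,0,0,100],[0,0,0,0,0,0,100]]

```text
time_s: 20.25
tool_pos: [458.8, 362.5, 217.5]
eef_rot: [1.0, -0.021, 0.001, -0.001]
wrist_force: [0.2, -0.2, -0.7]
finger_gap: 93.0
finger_force: 0.0
```

```bash
python3 -c "
from h import *
to([459.3,361.5,67.5])
p,d=eyes.camera('scene'); cv2.imwrite('pics/s6.png',cv2.resize(p[110:180,280:380],None,fx=7,fy=7,interpolation=cv2.INTER_CUBIC)[:,:,::-1])"
```

```text
t 20.25 pos [458.8  362.5  217.47] yaw -2.43 tilt [0.0013 0.0012] F [ 0.24 -0.18 -0.66] gap 92.99 tool shift [  0.35   1.17 149.97]
```

View pics/s6.png

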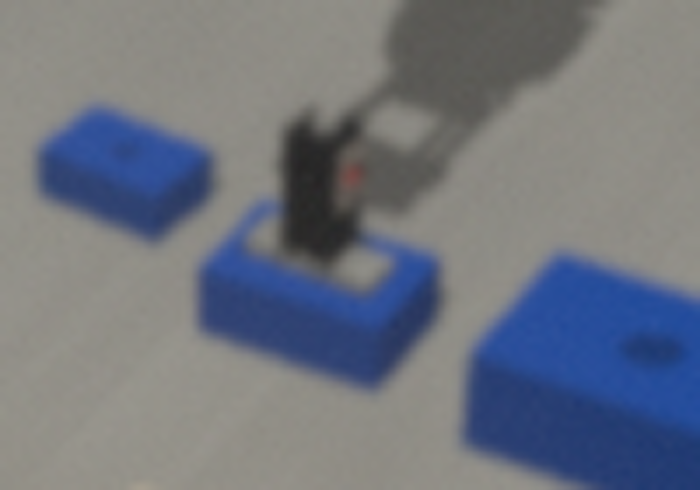

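The gauge stands flat on the middle block at crop (320,190), and the red pointer is raised at (352,175). I'll hand it in.

```bash
python3 -c "
from h import *
print(bot.hand_in())"
```

```text
the job is handed in; nothing more can be done
None
```

The gauge was pressed flat over the groove and now stands back in the middle block with its red pointer raised; I handed the job in at about 20 s, but no verdict came back.

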